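Load the slide labeller and present a slide to it

TASK

Get the slide labeller ready and offer it the slide: first put the paper label roll onto the upright spindle, fully down and let go. Then pick up the glass slide from its blue rest and finish while still holding it, level and label side up, with the label end (the frosted end with the small corner notch) pointing to the labeller and centred about 2 cm under the front edge of the orange lip. Keep the fingers off the label end, do not let the slide touch the labeller at the end, and leave the bottle, the jar and the slide box where they are.

Things in the scene. Friction and masses are not known exactly. Their poses are not given: they have to be found in the camera images.
- labeller: white slide labeller, fixed. Origin: centre of the underside of its base plate, 280 (x) x 160 (y) x 12 mm high. Front looks along its -y. Housing 90 (x) x 68 (y) mm centred at x -90, y +44 mm, front face y +10, top 148 mm above the desk. Orange lip 30 mm wide, 4 thick, sticks out at x -90, underside 140 mm above the desk, front edge at y -20. Spindle on the other side
- spindle_foot (a point): where the spindle's axis meets the top of the base plate, 12 mm above the desk, at x +85, y -10 mm of the labeller; axes as the labeller's. The spindle is 20 mm in diameter for 34 mm, then a cone, tip 44 mm above this point
- aim (a point): where the label end of the slide is to be held: 20 mm below the underside of the lip, plumb under the middle of its front edge, 120 mm above the desk; axes as the labeller's: +y points into the labeller
- roll: white roll of paper labels, standing flat on the desk with its bore upright: outside diameter 54 mm, bore 26 mm, 30 mm high, about 60 g. Origin: centre of its underside, z along the bore. Its yaw does not matter
- rest: blue block fixed to the desk that carries the slide, 46 (x) x 16 (y) x 12 mm high; origin at the centre of its underside. It is narrower than the slide, which overhangs it by about 7 mm on each long side
- slide: glass slide 76 (x) x 30 (y) x 5 mm, 30 g, flat, label side up on the rest (underside at 12 mm), any yaw. Both ends have an 18 mm pale band, a pink dot marks the middle; only the label end has a 9 x 9 mm corner notch: seen from above with that end pointing away, the right-hand corner. Origin: centre of underside; +x to the label end, +z out of the label side, notch at +x, -y
- slide_label (a point): middle of the label band on the slide's upper face, 27 mm from the slide's centre along its +x; axes as the slide's
- oil: small closed amber bottle, 32 mm diameter, 65 mm high, loose; leave it alone. Origin: centre of its underside
- slidebox: closed red slide box 60 x 100 x 32 mm high, loose; leave it alone. Origin: centre of its underside
- jar: closed clear jar with white cap, 50 mm diameter, 60 mm high, loose; leave it alone. Origin: centre of its underside
There are look-alikes about, which are no part of the job. What is shaped like the roll but purple is not meant.

How it is judged (in metres and radians):
On the way, in this order (a step that is already met when the one before it is completed fails the run):
1. the label roll sits fully down on the spindle, released, while the slide is still on its rest (horizontal distance between roll and spindle_foot below 0.006 m and z of roll in the frame of spindle_foot below 0.004 m and angle between roll's own z axis and vertical below 0.1 rad and contact force between the fingers and roll below 0.1 N and height (world z) of slide below 0.02 m), for 0.2 s.
2. the slide is lifted clear of its rest in the fingers (height (world z) of slide above 0.05 m and contact force between the fingers and slide above 0.5 N), for 0.1 s.
At the end, for the whole second after the job is handed in: Roll on spindle: within 6 mm of axis and 4 mm of base, upright, released. Slide held still off the labeller: label up within 0.2 rad, label end to the labeller within 0.26 rad, label centre within 12 mm of aim across and in height, grasp over 18 mm from it. Bystanders moved under 20 mm (horizontal distance between roll and spindle_foot below 0.006 m and z of roll in the frame of spindle_foot below 0.004 m and angle between roll's own z axis and vertical below 0.1 rad and contact force between the fingers and roll below 0.1 N and horizontal distance between slide_label and aim below 0.012 m and z of slide_label in the frame of aim between -0.012 and 0.012 m and y of slide in the frame of aim below -0.01 m and angle between the x axis of slide and the y axis of labeller, either way round below 0.26 rad and angle between slide's own z axis and vertical below 0.2 rad and contact force between the fingers and slide above 0.5 N and contact force between slide and labeller below 0.2 N and distance between the grasp point and slide_label above 0.018 m and linear speed of slide below 0.02 m/s and distance of each of oil, slidebox, jar from where it was at the start of the episode below 0.02 m); the arm keeps its last pose, push and grip.
It fails at once if a bystander (bottle, slide box or jar) is moved by more than 30 mm (distance of any of oil, slidebox, jar from where it was at the start of the episode above 0.03 m).
It also fails if it takes over 54 s, if anything falls off the work surface, if the arm or the gripper's body presses on something with over 40 N, if the wrist force passes 120 N, or if a joint passes its speed limit or range.

ROBOT

A 7-joint arm with a two-finger parallel gripper is mounted at the origin on the work surface. World frame = base frame: x ahead of the robot, y to its left, z up, the work surface at z = 0. Lengths are in mm, angles in rad, forces in N, time in s.
With the tool pointing down it reaches from about 400 to 875 mm from the base axis. Payload 6.5 kg.
Tool frame: the origin (TCP) lies on the centre line of the jaws, within the pads' length; the fingertips stand 11 mm ahead of it and the grasp point (between the pads) lies 8 mm behind it; x points along the fingers, y is the direction in which the jaws open and shut, and the axes are right-handed (so a half turn about x gives the same grasp; the last joint's range is limited). The gripper opens to 88 mm and grips with 3 to 60 N. Pads are 18 mm wide; open, the fingers measure 123 mm over their backs; the gripper's body (75 mm by 187 mm) begins 45 mm behind the grasp point.
Start: joints at [1.065, 0.536, -0.004, 1.538, 0.003, 1.067, -0.071], TCP at [276.738, -588.138, 249.716] pointing down, gripper open.
Joint ranges: [-2.7, 2.7], [-0.37, 2.16], [-1.27, 1.26], [0.24, 2.4], [-1.31, 4.45], [0.19, 1.91], [-2.76, 2.76]. Speed limits (rad/s): [2.39, 2.39, 3.14, 3.14, 3.14, 3.14, 3.14].

INTERFACE

Orientations are given as a rotation vector (axis times angle).
In Python, from plant import bot, optics, models gives the robot as it stands. The module is installed in compiled form; this text tells all that it offers.
- The arm moves only by the shell command python3 -m handwheel 'ROWS' [FORCE]. ROWS is JSON, a list of rows, each a list of 7 numbers: the shift along the tool's x, y, z in m, then the turn, a rotation vector about the tool's x, y, z in rad, then the finger opening in m, from 0 to 0.0881. A call has 1 to 12 rows; each row shifts and turns the commanded pose from where the row before left it, along the tool's axes as they then stand; what a row does not reach is not made up. A row lasts 1/10 s, in which the tool goes at most 50 mm and 8.59 degrees, less where a joint would pass 70% of its speed; a pose out of reach is approached as far as the arm can. A call is refused whole if a number of a shift passes 0.05 or a number of a turn 0.15, either way. A call with a gripper value outside its range is refused whole. The fingers move at their own pace and stop on an object; FORCE is the grip in N (left out, the last holds). Time passes only in rows, so rows that do not move let the fingers close. It gives the time, the measured TCP pose, the force and the opening at its end, in the units of the state.
- bot.sense(): the state, without advancing time (a new reading comes with each control period).
- optics.snapshot(name): name is "scene" or "top" or "wrist"; returns a dict with "frame" (420x560x3 uint8, red, green, blue), "range_z" (420x560 float32, mm along the optical axis (not along the pixel's ray), 0 where there is no reading), "mtx" (3x3 intrinsics, pixels), "rvec" (rotation vector, rad) and "tvec" (3), from world to camera coordinates, as OpenCV has them. Camera axes: x right, y down, z forward; pixel columns grow to the right and rows downward; lengths in mm; the calibration is good to about 2 mm. A picture is of the moment at which its call begins.
- bot.hand_in(): hands the job in, once; it reports no verdict.
Trained networks look in a picture, given as the dict that the camera call returned (one of the last four; its "shot" number tells which), for a name from the list of things; names that differ only in an ending like _2 or _b are one class to them, and where a whole thing is asked for, a point or a joint stands for the part that bears it (a point fixed in the world has none). Each returns a list of dicts, best first, with "confidence" (0 to 1); they miss things now and then, are a little off and sometimes report something else, mostly with a low value. They report only what shows in the picture. A call takes as long as a camera call. They do not tell look-alikes from the thing itself.
- models.silhouettes(query, picture): "mask" (420x560 bool, what is visible of it).
- models.place_of(query, picture): "point" ([x, y, z] in mm, in world coordinates, good to about 4 mm: a listed point, or the origin of a listed thing).
The state is a dict: "t": time; "q": joint angles; "joint_velocities": joint speeds; "joint_torque": joint torques, N m; "eef_pos": TCP position; "eef_rot": TCP orientation; "force": force on the tool from outside, world axes, zero at the start; "torque": the same for the moment, N m; "finger_gap": finger opening in mm.
Only numpy, scipy, OpenCV 4.12 (cv2) and the standard library are available. Lean on these libraries where they do the work, as an engineer would, in place of code of your own. Each camera call takes 0.05 s, during which the arm holds its last target. There are 200 camera calls.

## Working session

There is one attempt and no reset: what is moved stays moved. The work goes in short steps, Python scripts to look and compute and a shell command to move; the robot and the scene stay as the last step left them, time stands still between calls to the robot, and variables do not carry over. Pictures are saved under pics/ and viewed, about 8 in all and at most 12, crops included, and the job is handed in when it is done.

```bash
mkdir -p pics; cat > h.py <<'E'
import numpy as np,cv2
from scipy.spatial.transform import Rotation as R
from plant import bot,optics,models
def cam(p): return cv2.Rodrigues(np.array(p["rvec"],float))[0],np.array(p["tvec"],float).ravel(),np.array(p["mtx"])
def cloud(p):
    Rm,t,K=cam(p); z=p["range_z"].astype(float); v,u=np.indices(z.shape)
    c=np.stack([(u-K[0,2])/K[0,0]*z,(v-K[1,2])/K[1,1]*z,z],-1)
    w=(c-t)@Rm; w[z==0]=np.nan; return w
def proj(p,X):
    return cv2.projectPoints(np.array(X,float).reshape(-1,3),np.array(p["rvec"],float),np.array(p["tvec"],float),np.array(p["mtx"]),None)[0].reshape(-1,2)
def save(p,n,crop=None,s=1):
    f=p["frame"][...,::-1]
    if crop: f=f[crop[1]:crop[3],crop[0]:crop[2]]
    cv2.imwrite("pics/"+n,cv2.resize(f,None,fx=s,fy=s,interpolation=cv2.INTER_CUBIC))
E
python3 - <<'E'
from h import *
s=bot.sense();print(s["eef_pos"],s["eef_rot"],R.from_rotvec(s["eef_rot"]).as_matrix().round(3).tolist(),s["finger_gap"],s["t"])
ps={n:optics.snapshot(n) for n in("top","scene")}
f=[ps[n]["frame"][...,::-1] for n in ps]
cv2.imwrite("pics/a.png",cv2.resize(f[0],(800,600)));cv2.imwrite("pics/b.png",cv2.resize(f[1],(800,600)))
for q in["labeller","spindle_foot","aim","roll","rest","slide","slide_label","oil","slidebox","jar"]:
  for n,p in ps.items():
    for r in models.place_of(q,p)[:4]:
      x=np.array(r["point"]);print(q,n,round(r["confidence"],2),x.round(0),proj(p,x).round(0)[0]*800/560)
E
```

```text
[ 276.51143143 -587.61071992  248.86072107] [ 1.97797546  0.44396621 -1.97890565] [[-0.001, 0.426, -0.905], [0.001, -0.905, -0.426], [-1.0, -0.002, 0.0]] 88.09391306507625 0.0
labeller top 0.7 [526. 304.  -6.] [201.42857143 355.71428571]
labeller scene 0.76 [519. 304.   0.] [587.14285714 295.71428571]
spindle_foot top 0.92 [603. 290.  14.] [207.14285714 311.42857143]
spindle_foot scene 0.83 [607. 282.  13.] [598.57142857 314.28571429]
aim top 0.98 [434. 298. 120.] [178.57142857 414.28571429]
aim top 0.54 [604. 287.  16.] [208.57142857 310.        ]
aim scene 0.95 [431. 296. 123.] [574.28571429 222.85714286]
roll top 0.75 [656.  60.  -3.] [341.42857143 278.57142857]
roll top 0.66 [459.  82.   1.] [328.57142857 392.85714286]
roll top 0.65 [557.  53.   5.] [345.71428571 335.71428571]
roll top 0.65 [580. -47.   2.] [404.28571429 320.        ]
roll scene 0.68 [652.  51.  -1.] [490.         348.57142857]
roll scene 0.64 [580. -45.  -2.] [428.57142857 331.42857143]
roll scene 0.55 [459.  81.  -0.] [474.28571429 291.42857143]
rest scene 0.61 [ 508. -255.    2.] [311.42857143 320.        ]
rest scene 0.49 [557.  52.  -3.] [474.28571429 320.        ]
slide top 0.71 [ 510. -256.   11.] [528.57142857 360.        ]
slide scene 0.61 [ 516. -256.   13.] [310.         317.14285714]
slide_label top 0.7 [ 521. -230.   14.] [512.85714286 352.85714286]
slide_label scene 0.73 [ 520. -233.   18.] [322.85714286 314.28571429]
oil top 0.52 [760.  54.   2.] [344.28571429 218.57142857]
oil scene 0.52 [760.  52.   0.] [511.42857143 387.14285714]
slidebox top 0.77 [ 761. -195.    2.] [487.14285714 215.71428571]
slidebox scene 0.82 [ 764. -192.    0.] [362.85714286 408.57142857]
jar top 0.95 [ 562. -466.   -4.] [648.57142857 327.14285714]
jar scene 0.89 [ 559. -464.    1.] [192.85714286 348.57142857]
```

View pics/a.png

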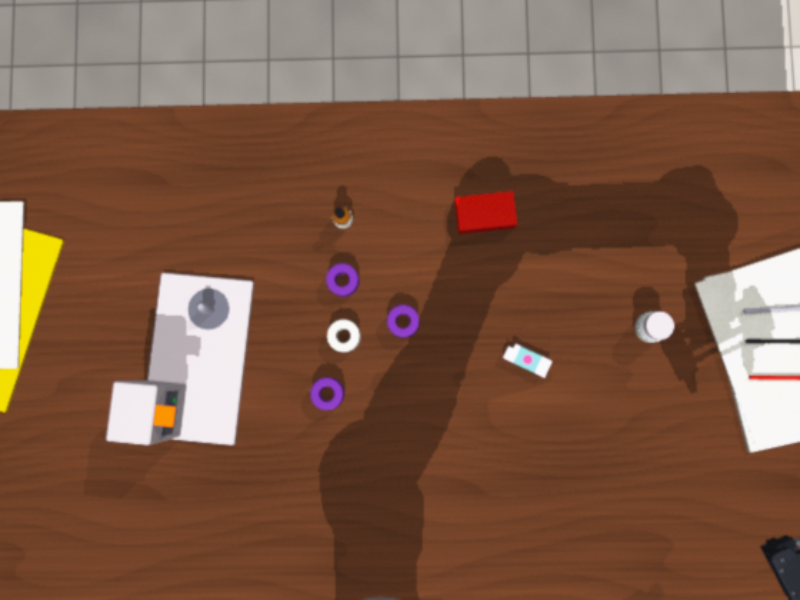

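View pics/b.png

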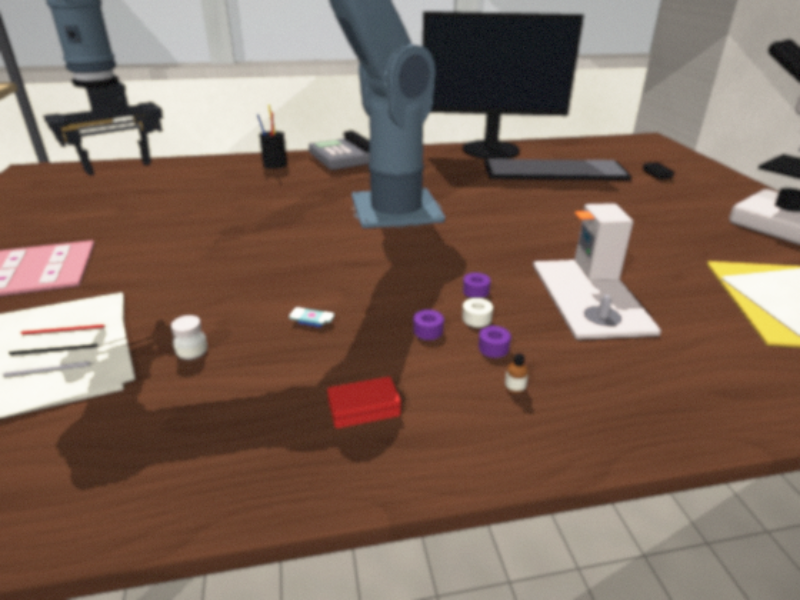

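The white ring at top-view pixel (343,335), world about (557,53), is the roll. The three purple rings at (342,279), (403,320) and (327,394) are look-alikes. The slide is at (527,358) and the labeller is on the left, with its spindle at (208,305) and orange lip at (165,415). I'll move above the roll and look again from there.

```bash
python3 -m handwheel '[[0,-0.0288,-0.0329,0,0,0,0.088],[0,-0.0288,-0.0329,0,0,0,0.088],[0,-0.0288,-0.0329,0,0,0,0.088],[0,-0.0288,-0.0329,0,0,0,0.088],[0,-0.0288,-0.0329,0,0,0,0.088],[0,-0.0288,-0.0329,0,0,0,0.088],[0,-0.0288,-0.0329,0,0,0,0.088],[0,-0.0288,-0.0329,0,0,0,0.088],[0,-0.0288,-0.0329,0,0,0,0.088],[0,-0.0288,-0.0329,0,0,0,0.088],[0,-0.0288,-0.0329,0,0,0,0.088],[0,-0.0288,-0.0329,0,0,0,0.088]]' >/dev/null
python3 -m handwheel '[[0,-0.0288,-0.0329,0,0,0,0.088],[0,-0.0288,-0.0329,0,0,0,0.088],[0,-0.0288,-0.0329,0,0,0,0.088],[0,-0.0288,-0.0329,0,0,0,0.088],[0,0,0,-0.148,0,0,0.088],[0,0,0,-0.148,0,0,0.088],[0,0,0,-0.148,0,0,0.088],[0,0,0,-0.148,0,0,0.088],[0,0,0,-0.148,0,0,0.088],[0,0,0,-0.148,0,0,0.088],[0,0,0,-0.148,0,0,0.088]]' >/dev/null
python3 -m handwheel '[[0,0,0,-0.148,0,0,0.088],[0,0,0,-0.148,0,0,0.088],[0,0,0,-0.148,0,0,0.088],[0,0,0,-0.148,0,0,0.088],[0,0,0,-0.148,0,0,0.088],[0,0,0,-0.148,0,0,0.088],[0,0,0,0,0,0,0.088],[0,0,0,0,0,0,0.088]]'
python3 - <<'E'
from h import *
s=bot.sense();print(np.array(s["eef_pos"]).round(1),R.from_rotvec(s["eef_rot"]).as_matrix().round(3).tolist(),s["t"],s["q"])
p=optics.snapshot("wrist");save(p,"c.png");w=cloud(p)
f=p["frame"].astype(int)
white=(f.min(-1)>120)&(f.max(-1)-f.min(-1)<50)
for r in models.place_of("roll",p): print(r["confidence"],np.round(r["point"],1),proj(p,r["point"]).round())
for r in models.silhouettes("roll",p):
  m=r["mask"]; q=w[m];q=q[np.isfinite(q[:,0])]
  t=q[abs(q[:,2]-30)<4]
  if len(t)>20:
    (c,d)=cv2.minEnclosingCircle(t[:,:2].astype(np.float32));print("mask",round(r["confidence"],2),m.sum(),np.round(c,1),round(d,1),t.mean(0).round(1),f[m].mean(0).round())
E
```

```text
t: 4.2
eef_pos: [556.9, 52.8, 249.7]
eef_rot: [0.611, 1.483, -0.611]
force: [0.3, 0.1, 0.7]
finger_gap: 88.2
[556.9  52.8 249.7] [[0.0, 0.705, 0.709], [0.0, 0.709, -0.705], [-1.0, 0.0, -0.0]] 4.2 [ 0.34790602  0.47154223 -0.69101799  1.75206192  0.34185239  1.04142623
  0.32388087]
0.85 [ 4.606e+02  8.090e+01 -1.000e-01] [[234.  97.]]
0.76 [6.525e+02 5.530e+01 5.000e-01] [[332. 226.]]
0.66 [5.539e+02 5.390e+01 2.000e-01] [[276. 172.]]
0.61 [582.5 -46.6   1.1] [[236. 242.]]
mask 0.82 1589 [556.8  53.3] 26.9 [556.1  53.9  29.6] [228. 227. 221.]
mask 0.8 1876 [460.3  82.1] 26.9 [460.   82.6  29.5] [130.  68. 171.]
mask 0.76 1631 [652.   54.4] 27.1 [650.9  55.1  29.6] [122.  62. 160.]
mask 0.7 1631 [579.5 -47.1] 27.0 [578.9 -46.3  29.6] [ 88.  47. 113.]
```

View pics/c.png

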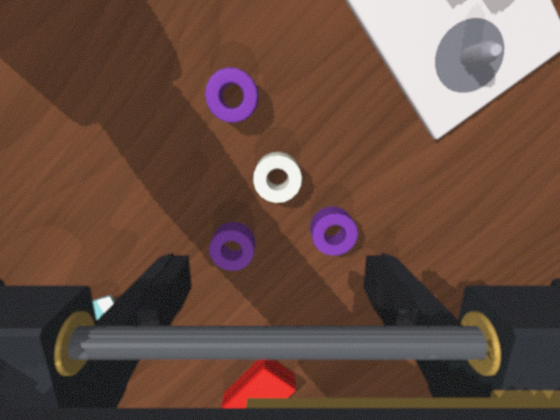

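White roll confirmed at wrist pixel (277,177), with a fitted radius of 26.9 mm. The purple rings are at (232,95), (334,231) and (232,246), all clear of the jaw line. I'll descend and grip.

```bash
python3 -m handwheel '[[0.045,0,0,0,0,0,0.088],[0.045,0,0,0,0,0,0.088],[0.045,0,0,0,0,0,0.088],[0.045,0,0,0,0,0,0.088],[0.035,0,0,0,0,0,0.088],[0.0165,0,0,0,0,0,0.088],[0,0,0,0,0,0,0.088],[0,0,0,0,0,0,0.04],[0,0,0,0,0,0,0.04],[0,0,0,0,0,0,0.04],[0,0,0,0,0,0,0.04]]' 15
python3 -m handwheel '[[0,0,0,0,0,0,0.04],[0,0,0,0,0,0,0.04],[0,0,0,0,0,0,0.04],[-0.03,0,0,0,0,0,0.04],[-0.045,0,0,0,0,0,0.04],[-0.045,0,0,0,0,0,0.04],[-0.03,0,0,0,0,0,0.04],[0,0,0,0,0,0,0.04]]'
python3 - <<'E'
from h import *
s=bot.sense();print(np.array(s["eef_pos"]).round(1),R.from_rotvec(s["eef_rot"]).as_matrix().round(3).tolist(),s["t"],s["finger_gap"])
p=optics.snapshot("wrist");save(p,"d.png");w=cloud(p)
for q in("roll","spindle_foot","aim","labeller"):
  for r in models.place_of(q,p)[:2]: print(q,r["confidence"],np.round(r["point"],1),proj(p,r["point"]).round())
# spindle from cloud
f=p["frame"].astype(int)
near=np.hypot(w[...,0]-605,w[...,1]-287)<25
t=w[near&(w[...,2]>35)&(w[...,2]<70)]
print("spindle pts",len(t),np.median(t,0) if len(t) else 0,t.min(0),t.max(0))
t=w[near&(w[...,2]>47)&(w[...,2]<70)];print("cone",len(t),t.mean(0) if len(t) else 0)
# base plate
P=optics.snapshot("top");W=cloud(P)
for nm,ww in(("wrist",w),("top",W)):
  m=(abs(ww[...,2]-12)<3)&(ww[...,1]>180)&(ww[...,0]>300)&(ww[...,0]<750)&(ww[...,1]<420)
  q=ww[m][:,:2].astype(np.float32);print(nm,len(q),cv2.minAreaRect(q))
near=np.hypot(W[...,0]-605,W[...,1]-287)<25
t=W[near&(W[...,2]>40)&(W[...,2]<70)];print("top cone",len(t),t.mean(0),t.min(0),t.max(0))
o=P["frame"].astype(int);m=(o[...,0]>200)&(o[...,1]>90)&(o[...,1]<170)&(o[...,2]<60)&(W[...,2]>100)
print("lip",m.sum(),W[m].mean(0),cv2.minAreaRect(W[m][:,:2].astype(np.float32)))
E
```

```text
t: 5.45
eef_pos: [557.6, 52.9, 19.3]
eef_rot: [0.609, 1.482, -0.608]
force: [-0.8, -0.2, 0.7]
finger_gap: 58.5
t: 6.25
eef_pos: [559.4, 53.6, 172.4]
eef_rot: [0.61, 1.477, -0.605]
force: [0.7, -0.2, -0.3]
finger_gap: 53.6
[559.4  53.6 172.4] [[0.007, 0.702, 0.712], [0.001, 0.712, -0.702], [-1.0, 0.006, 0.005]] 6.25 53.551573447772654
roll 0.93 [558.3  53.8 150.3] [[276. 261.]]
roll 0.59 [653.3  54.2   0. ] [[340. 252.]]
spindle_foot 0.59 [610.6 286.2  12.9] [[522.  44.]]
spindle pts 825 [603.61607622 280.20156113  47.00597305] [597.55705637 275.55880683  35.02105952] [616.94116671 292.65093326  56.77955627]
cone 413 [605.02077226 281.71528296  50.97074715]
wrist 15312 ((586.97802734375, 272.27252197265625), (109.65238952636719, 147.4251251220703), 83.57225799560547)
top 4764 ((525.052734375, 325.7644958496094), (200.37290954589844, 281.2733459472656), 84.29476928710938)
top cone 59 [605.6019658  284.96885623  50.91945632] [596.75751202 276.34930701  40.65363923] [615.86078466 296.03120806  58.07349012]
lip 191 [433.88172128 311.8614983  143.41170153] ((433.7159423828125, 311.8477478027344), (30.223737716674805, 29.52376365661621), 85.13592529296875)
```

View pics/d.png

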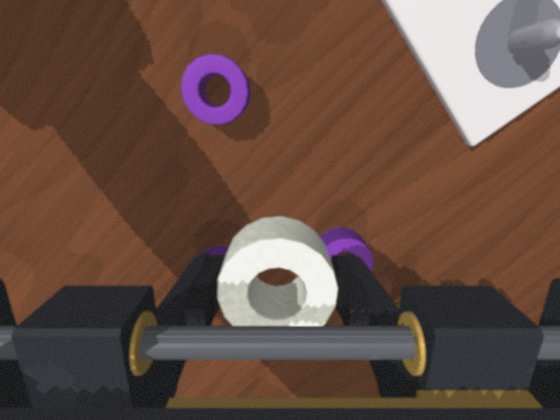

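Roll is gripped (opening 53.6 mm) and lifted, seen at (277,285). Next I'll move so the spindle is in front of the camera for a close measurement.

```bash
python3 -m handwheel '[[0,0.0396,-0.0081,0,0,0,0.04],[0,0.0396,-0.0081,0,0,0,0.04],[0,0.0396,-0.0081,0,0,0,0.04],[0,0.0396,-0.0081,0,0,0,0.04],[0,0.0396,-0.0081,0,0,0,0.04],[0,0,0,0,0,0,0.04],[0,0,0,0,0,0,0.04],[0,0,0,0,0,0,0.04]]'
python3 - <<'E'
from h import *
from scipy.optimize import least_squares
s=bot.sense();Rt=R.from_rotvec(s["eef_rot"]).as_matrix();e=np.array(s["eef_pos"]);print(e.round(1),Rt.round(3).tolist(),s["t"],s["finger_gap"])
p=optics.snapshot("wrist");save(p,"e.png");w=cloud(p)
for q in("roll","spindle_foot"):
  for r in models.place_of(q,p)[:2]: print(q,r["confidence"],np.round(r["point"],1),proj(p,r["point"]).round())
near=np.hypot(w[...,0]-606,w[...,1]-286)<22
t=w[near&(w[...,2]>18)&(w[...,2]<44)]
c=least_squares(lambda v:np.hypot(t[:,0]-v[0],t[:,1]-v[1])-10,[606,288],loss="soft_l1").x;print("cyl",len(t),c)
t=w[near&(w[...,2]>53)];print("tip",len(t),t.mean(0))
t=w[abs(w[...,2]-12)<2.5];m=cv2.minAreaRect(t[t[:,1]>150][:,:2].astype(np.float32));print(m)
for r in models.silhouettes("roll",p)[:1]:
  q=w[r["mask"]];q=q[np.isfinite(q[:,0])];z=np.percentile(q[:,2],98);t=q[q[:,2]>z-2.5];print("rolltop",z,cv2.minEnclosingCircle(t[:,:2].astype(np.float32)),len(t))
E
```

```text
t: 7.35
eef_pos: [666.3, 221.0, 167.0]
eef_rot: [0.607, 1.485, -0.611]
force: [0.2, -0.8, -1.4]
finger_gap: 53.2
[666.3 221.  167. ] [[-0.002, 0.702, 0.712], [-0.002, 0.712, -0.702], [-1.0, -0.003, -0.0]] 7.35 53.1684244558312
roll 0.95 [464.5  82.5  -1.7] [[ 18. 143.]]
roll 0.86 [663.8 224.1 146.4] [[278. 257.]]
spindle_foot 0.73 [609.2 283.8  11. ] [[283.  99.]]
cyl 1 [607.42602044 286.47471565]
tip 243 [607.67646088 285.90266847  55.18603541]
((564.41650390625, 300.9043884277344), (159.3766632080078, 199.32058715820312), 83.43310546875)
rolltop 31.94797779007558 ((584.0702514648438, 79.59632873535156), 126.95243072509766) 252
```

View pics/e.png

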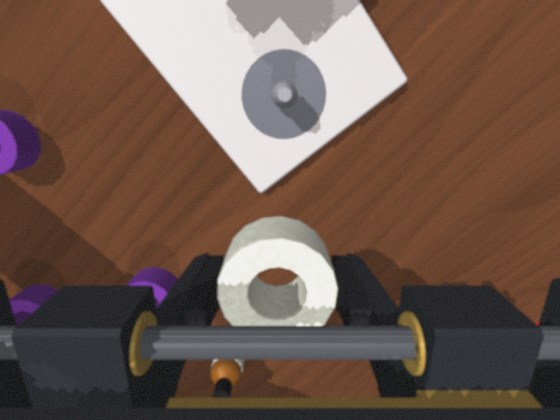

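```bash
python3 - <<'E'
from h import *
s=bot.sense();e=np.array(s["eef_pos"]);print(e.round(1))
p=optics.snapshot("wrist");w=cloud(p);f=p["frame"].astype(int)
v,u=np.indices(f.shape[:2])
g=f.mean(-1);m=(g<175)&(abs(w[...,2]-12)<3)&(np.hypot(u-284,v-93)<50)
m=cv2.morphologyEx(m.astype(np.uint8),cv2.MORPH_OPEN,np.ones((5,5)))
t=w[m>0];print("disc",len(t),cv2.minEnclosingCircle(t[:,:2].astype(np.float32)),cv2.minAreaRect(t[:,:2].astype(np.float32)),t[:,2].mean())
# plate right-corner edges at z 12
pm=((abs(w[...,2]-12)<2.5)&(w[...,1]>190)).astype(np.uint8)
h=w[pm>0][:,:2]
hull=cv2.convexHull(h.astype(np.float32))[:,0];print("hull corner",h[np.argmax(h@[0.7,-0.7])])
# roll: white pixels above 160
q=w[(w[...,2]>140)&(np.hypot(w[...,0]-e[0],w[...,1]-e[1])<32)&(f.max(-1)-f.min(-1)<40)&(g>120)]
print(len(q),np.percentile(q[:,2],[1,10,50,90,99]))
t=q[abs(q[:,2]-np.percentile(q[:,2],95))<2];print("roll",cv2.minEnclosingCircle(t[:,:2].astype(np.float32)),t[:,:2].min(0),t[:,:2].max(0))
E
```

```text
[666.9 221.1 168.2]
disc 5294 ((609.5516967773438, 286.8470458984375), 37.74467468261719) ((607.167724609375, 286.13958740234375), (70.38249206542969, 70.31314086914062), 45.00910186767578) 12.24017878056142
hull corner [652.34003097 211.40883202]
9453 [151.98736325 161.86786408 178.25798304 179.25622361 180.09624233]
roll ((665.7251586914062, 222.3048858642578), 26.680288314819336) [639.40668969 195.83138163] [692.20860495 248.98495326]
```

```bash
python3 -m handwheel '[[0,0.0022,-0.0432,0,0,0,0.04],[0,0.0022,-0.0432,0,0,0,0.04],[0.04,0,0,0,0,0,0.04],[0.035,0,0,0,0,0,0.04],[0,0,0,0,0,0,0.04],[0,0,0,0,0,0,0.04],[0,0,0,0,0,0,0.04],[0,0,0,0,0,0,0.04]]'
python3 - <<'E'
from h import *
s=bot.sense();e=np.array(s["eef_pos"]);print(e.round(1),s["finger_gap"],s["t"])
p=optics.snapshot("wrist");save(p,"f.png");w=cloud(p);f=p["frame"].astype(int);g=f.mean(-1)
q=w[(w[...,2]>65)&(np.hypot(w[...,0]-e[0],w[...,1]-e[1])<32)&(f.max(-1)-f.min(-1)<40)&(g>120)]
t=q[abs(q[:,2]-np.percentile(q[:,2],95))<2];print("roll",t[:,2].mean(),cv2.minEnclosingCircle(t[:,:2].astype(np.float32)))
v,u=np.indices(g.shape)
m=(g<175)&(abs(w[...,2]-12)<3)&(np.hypot(w[...,0]-607,w[...,1]-286)<40)
m=cv2.morphologyEx(m.astype(np.uint8),cv2.MORPH_OPEN,np.ones((3,3)));t=w[m>0]
if len(t):print("disc",len(t),t.min(0),t.max(0))
E
```

```text
t: 8.4
eef_pos: [609.8, 286.7, 95.4]
eef_rot: [0.611, 1.482, -0.606]
force: [-0.3, 0.6, -0.7]
finger_gap: 53.3
[609.8 286.7  95.4] 53.33762921414836 8.4
roll 105.8733925463233 ((608.4484252929688, 287.9192810058594), 26.77206039428711)
disc 4070 [571.7010562  251.64961571  10.05898538] [637.61824593 321.50910368  14.99749264]
```

View pics/f.png

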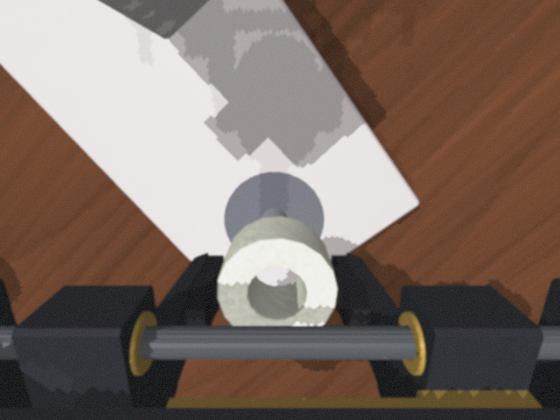

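```bash
python3 - <<'E'
from h import *
from scipy.optimize import least_squares
for k in range(2):
  s=bot.sense();e=np.array(s["eef_pos"]);Rt=R.from_rotvec(s["eef_rot"]).as_matrix();print(e.round(1),Rt.round(3).tolist())
  p=optics.snapshot("wrist");w=cloud(p);f=p["frame"].astype(int);g=f.mean(-1)
  q=w[(w[...,2]>65)&(np.hypot(w[...,0]-e[0],w[...,1]-e[1])<32)&(f.max(-1)-f.min(-1)<40)&(g>120)]
  t=q[abs(q[:,2]-np.percentile(q[:,2],95))<2];c=np.array(cv2.minEnclosingCircle(t[:,:2].astype(np.float32))[0]);print("roll",c,t[:,2].mean())
  m=((f[...,2]-f[...,0]>8)&(g<160)&(abs(w[...,2]-12)<4)&(np.hypot(w[...,0]-607,w[...,1]-286)<45)).astype(np.uint8)
  m=cv2.morphologyEx(m,cv2.MORPH_OPEN,np.ones((5,5)))
  con=max(cv2.findContours(m,cv2.RETR_EXTERNAL,cv2.CHAIN_APPROX_NONE)[0],key=len)[:,0]
  con=con[con[:,1]<225]; t=w[con[:,1],con[:,0]]
  d=least_squares(lambda v:np.hypot(t[:,0]-v[0],t[:,1]-v[1])-v[2],[607,286,35],loss="soft_l1").x;print("disc",len(t),d, "cols",con[:,0].min(),con[:,0].max())
  sp=w[(w[...,2]>42)&(w[...,2]<60)&(np.hypot(w[...,0]-607,w[...,1]-286)<14)];print("spindle",len(sp),sp.mean(0) if len(sp) else 0)
  print("need (tool)",np.array([*(d[:2]-c),0])@Rt)
v=f[195:240:6,225:325:12];print(v[...,0],v[...,2])
E
```

```text
[609.5 286.6  95.1] [[0.002, 0.702, 0.712], [0.001, 0.712, -0.702], [-1.0, 0.003, 0.001]]
roll [608.27087402 287.7460022 ] 105.564166956156
disc 188 [583.10112105 282.75572347  13.03480883] cols 228 269
spindle 0 0
need (tool) [ -0.06927137 -21.22557945 -14.41836762]
[609.3 286.4  94.7] [[0.002, 0.702, 0.712], [0.001, 0.712, -0.702], [-1.0, 0.002, 0.001]]
roll [608.15563965 287.6847229 ] 105.19265625047788
disc 153 [582.73598181 282.25445119  13.26779364] cols 226 265
spindle 0 0
need (tool) [ -0.05663593 -21.71281403 -14.28976398]
[[236 125 126 118 113 115 129 125 234]
 [235 124 123 114 112 114 121 124 207]
 [226 127 128 119 116 113 127 127 130]
 [184 128 128 112 128 108 125 128 126]
 [162 128 125 175 170 168 133 129 125]
 [176 127 175 174 171 160 153 129 125]
 [227 128 186 183 174 158 146 138 129]
 [236 181 182 179 174 164 149 134 145]] [[230 137 137 129 123 127 140 136 230]
 [232 136 138 126 124 123 135 134 200]
 [221 137 139 128 124 121 135 136 140]
 [183 139 139 121 135 116 136 138 136]
 [165 137 136 167 159 158 139 138 136]
 [177 140 166 163 162 149 143 136 136]
 [222 136 176 171 164 149 136 129 138]
 [232 169 172 168 165 153 140 126 146]]
```

```bash
python3 - <<'E'
from h import *
from scipy.optimize import least_squares
for k in range(2):
  s=bot.sense();e=np.array(s["eef_pos"]);Rt=R.from_rotvec(s["eef_rot"]).as_matrix();print(e.round(1))
  p=optics.snapshot("wrist");w=cloud(p);f=p["frame"].astype(int);g=f.mean(-1)
  q=w[(w[...,2]>65)&(np.hypot(w[...,0]-e[0],w[...,1]-e[1])<32)&(f.max(-1)-f.min(-1)<40)&(g>120)]
  t=q[abs(q[:,2]-np.percentile(q[:,2],95))<2];c=np.array(cv2.minEnclosingCircle(t[:,:2].astype(np.float32))[0]);print("roll",c,t[:,2].mean())
  Rm,T,K=cam(p)
  pts=[]
  for y in range(178,226,2):   # first/last bluish-grey pixel per row, at plate height
    d=np.where((g[y,200:345]<178)&(f[y,200:345,2]>f[y,200:345,0]+4))[0]+200
    pts+=[(d.min(),y),(d.max(),y)]
  pts=np.array(pts,float)
  ray=np.c_[(pts-K[[0,1],[2,2]])/K[[0,1],[0,1]],np.ones(len(pts))]@Rm; C=-Rm.T@T
  t=C+ray*((12-C[2])/ray[:,2])[:,None]
  d=least_squares(lambda v:np.hypot(t[:,0]-v[0],t[:,1]-v[1])-v[2],[607,286,35],loss="soft_l1").x;print("disc",len(t),d)
  print("need (tool)",np.array([*(d[:2]-c),0])@Rt)
print(pts[::4].tolist(),pts[1::4].tolist())
E
```

```text
[609.1 286.3  94.4]
roll [607.68597412 287.58905029] 104.86280302652965
disc 48 [607.00593718 286.14049471  34.77849139]
need (tool) [-0.00209119 -1.50907372  0.53240554]
[608.9 286.3  94.1]
roll [607.527771   287.51165771] 104.55423385285378
disc 48 [607.12179982 286.06460278  34.89723276]
need (tool) [-1.16154469e-03 -1.31575965e+00  7.26330343e-01]
[[253.0, 178.0], [246.0, 182.0], [242.0, 186.0], [238.0, 190.0], [235.0, 194.0], [232.0, 198.0], [230.0, 202.0], [228.0, 206.0], [227.0, 210.0], [226.0, 214.0], [226.0, 218.0], [226.0, 222.0]] [[297.0, 178.0], [304.0, 182.0], [309.0, 186.0], [312.0, 190.0], [316.0, 194.0], [318.0, 198.0], [320.0, 202.0], [322.0, 206.0], [323.0, 210.0], [324.0, 214.0], [324.0, 218.0], [324.0, 222.0]]
```

Disc centre came out at (607.1,286.1) both times. The roll is 1.4 mm off, so I'll correct that and lower it slowly.

```bash
python3 -m handwheel '[[0,-0.0013,0.0005,0,0,0,0.04],[0.01,0,0,0,0,0,0.04],[0.01,0,0,0,0,0,0.04],[0,0,0,0,0,0,0.04],[0.008,0,0,0,0,0,0.04],[0.008,0,0,0,0,0,0.04],[0,0,0,0,0,0,0.04]]'; python3 -m handwheel '[[0.008,0,0,0,0,0,0.04],[0.008,0,0,0,0,0,0.04],[0.005,0,0,0,0,0,0.04],[0,0,0,0,0,0,0.04],[0,0,0,0,0,0,0.04],[0,0,0,0,0,0,0.04],[0,0,0,0,0,0,0.04]]'
```

```text
t: 9.35
eef_pos: [607.1, 284.4, 55.7]
eef_rot: [0.607, 1.485, -0.609]
force: [0.5, -0.5, -0.9]
finger_gap: 53.2
t: 10.05
eef_pos: [608.1, 285.1, 36.5]
eef_rot: [0.608, 1.484, -0.608]
force: [1.0, 0.0, -1.9]
finger_gap: 53.3
```

```bash
python3 -m handwheel '[[0.003,0,0,0,0,0,0.04],[0.002,0,0,0,0,0,0.04],[0,0,0,0,0,0,0.04],[0,0,0,0,0,0,0.04],[0,0,0,0,0,0,0.04],[0,0,0,0,0,0,0.04]]'; python3 - <<'E'
from h import *
s=bot.sense();print(s["force"],s["eef_pos"]);p=optics.snapshot("wrist");w=cloud(p);f=p["frame"].astype(int);g=f.mean(-1)
q=w[(w[...,2]>25)&(np.hypot(w[...,0]-607,w[...,1]-286)<32)&(f.max(-1)-f.min(-1)<40)&(g>120)];print(np.percentile(q[:,2],[50,90,98]))
E
```

```text
t: 10.65
eef_pos: [607.9, 284.9, 31.1]
eef_rot: [0.608, 1.484, -0.608]
force: [-0.7, 0.5, -1.0]
finger_gap: 53.4
[-0.71606029  0.50426085 -1.01290503] [607.86261036 284.9062163   31.13534859]
[41.5895052  49.56081108 56.3633449 ]
```

Roll top reads about 42 mm, which is the seated height. I'll release, retreat upward and check.

```bash
python3 -m handwheel '[[0,0,0,0,0,0,0.088],[0,0,0,0,0,0,0.088],[0,0,0,0,0,0,0.088],[0,0,0,0,0,0,0.088],[0,0,0,0,0,0,0.088],[-0.03,0,0,0,0,0,0.088],[-0.045,0,0,0,0,0,0.088],[-0.045,0,0,0,0,0,0.088],[-0.045,0,0,0,0,0,0.088],[0,0.0,0.045,0,0,0,0.088],[0,0,0.045,0,0,0,0.088],[0,0,0,0,0,0,0.088]]'; python3 - <<'E'
from h import *
s=bot.sense();print(R.from_rotvec(s["eef_rot"]).as_matrix().round(3).tolist())
p=optics.snapshot("wrist");save(p,"g.png");w=cloud(p);f=p["frame"].astype(int);g=f.mean(-1)
m=(abs(w[...,2]-42)<3.5)&(np.hypot(w[...,0]-607,w[...,1]-286)<40);t=w[m];print(len(t),t[:,2].mean(),cv2.minEnclosingCircle(t[:,:2].astype(np.float32)))
A=np.c_[t[:,:2]-t[:,:2].mean(0),np.ones(len(t))];print("slope",np.linalg.lstsq(A,t[:,2],rcond=None)[0])
E
```

```text
t: 11.9
eef_pos: [677.2, 213.5, 195.9]
eef_rot: [0.613, 1.476, -0.618]
force: [-0.2, -1.1, -0.2]
finger_gap: 87.8
[[0.004, 0.709, 0.705], [-0.005, 0.705, -0.709], [-1.0, -0.001, 0.006]]
2696 41.52001825620911 ((607.3418579101562, 285.4716796875), 26.87049674987793)
slope [ 2.96051305e-04 -7.64245367e-04  4.15200183e+01]
```

View pics/g.png

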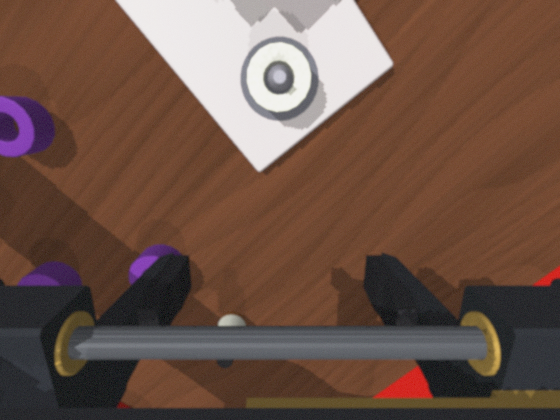

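Roll is seated and level at (279,76), and released. Now over to the slide.

```bash
python3 -m handwheel '[[-0.003,-0.042,0.0201,0,0,0,0.088],[-0.003,-0.042,0.0201,0,0,0,0.088],[-0.003,-0.042,0.0201,0,0,0,0.088],[-0.003,-0.042,0.0201,0,0,0,0.088],[-0.003,-0.042,0.0201,0,0,0,0.088],[-0.003,-0.042,0.0201,0,0,0,0.088],[-0.003,-0.042,0.0201,0,0,0,0.088],[-0.003,-0.042,0.0201,0,0,0,0.088],[-0.003,-0.042,0.0201,0,0,0,0.088],[-0.003,-0.042,0.0201,0,0,0,0.088],[-0.003,-0.042,0.0201,0,0,0,0.088]]' >/dev/null; python3 -m handwheel '[[0,0,0,0.148,0,0,0.088],[0,0,0,0.148,0,0,0.088],[0,0,0,0.148,0,0,0.088],[0,0,0,0.148,0,0,0.088],[0,0,0,0.148,0,0,0.088],[0,0,0,0.148,0,0,0.088],[0,0,0,0.148,0,0,0.088],[0,0,0,0.148,0,0,0.088],[0,0,0,0,0,0,0.088],[0,0,0,0,0,0,0.088],[0,0,0,0,0,0,0.088]]'
python3 - <<'E'
from h import *
s=bot.sense();Rt=R.from_rotvec(s["eef_rot"]).as_matrix();e=np.array(s["eef_pos"]);print(e.round(1),Rt.round(3).tolist(),s["t"])
p=optics.snapshot("wrist");w=cloud(p)
for q in("slide","slide_label"):
  for r in models.place_of(q,p)[:2]: print(q,r["confidence"],np.round(r["point"],1),proj(p,r["point"]).round())
m=(abs(w[...,2]-17)<3)&(np.hypot(w[...,0]-510,w[...,1]+256)<60);t=w[m]
r=cv2.minAreaRect(t[:,:2].astype(np.float32));print(len(t),t[:,2].mean(),r)
u=proj(p,[r[0][0],r[0][1],17])[0].astype(int);print(u)
save(p,"i.png",(max(u[0]-90,0),max(u[1]-70,0),u[0]+90,u[1]+70),4)
b=np.array([np.cos(np.radians(r[2])),np.sin(np.radians(r[2]))]);print("axis in tool",np.array([*b,0])@Rt,"centre rel tool",(np.array([*r[0],17])-e)@Rt)
E
```

```text
t: 14.15
eef_pos: [505.4, -262.0, 229.1]
eef_rot: [1.489, 1.001, -1.489]
force: [0.2, 0.4, -0.2]
finger_gap: 87.8
[ 505.4 -262.   229.1] [[-0.0, 0.926, -0.378], [0.0, -0.378, -0.926], [-1.0, -0.0, -0.0]] 14.15
slide 0.81 [ 511.4 -256.3   10. ] [[281. 173.]]
slide_label 0.69 [ 527.4 -232.9   11.6] [[286. 148.]]
1832 16.885727918741868 ((511.1940612792969, -256.44232177734375), (76.45594787597656, 29.999238967895508), 63.3582763671875)
[280 174]
axis in tool [ 2.34060221e-04  7.74376687e-02 -9.96997168e-01] centre rel tool [212.1298087    3.34247386  -7.31783977]
```

View pics/i.png

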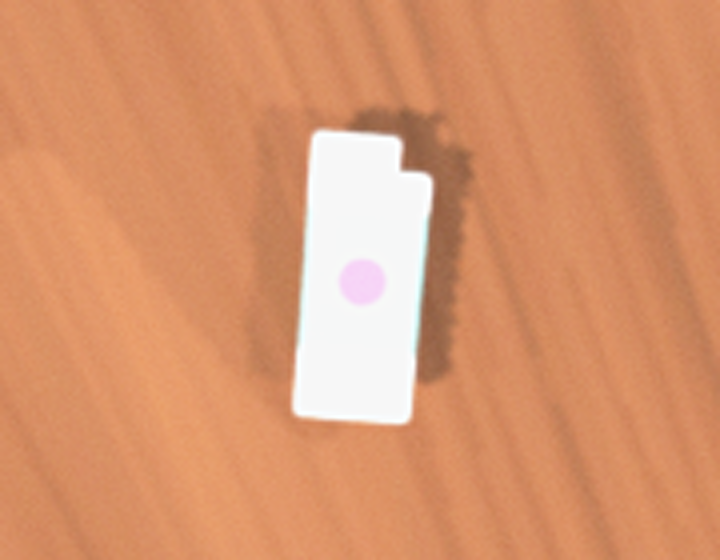

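The notch is at the upper right of the crop, (415,155), so the label end points up-image, world heading 63.4°. This agrees with the network's slide_label. I'll align, descend and grip at about x = -8 mm on the slide.

```bash
python3 -m handwheel '[[0.02,0,0,0.0775,0,0,0.088],[0.045,0.0027,0.0004,0,0,0,0.088],[0.045,0,0,0,0,0,0.088],[0.045,0,0,0,0,0,0.088],[0.03,0,0,0,0,0,0.088],[0.015,0,0,0,0,0,0.088],[0.01,0,0,0,0,0,0.088],[0,0,0,0,0,0,0.07],[0,0,0,0,0,0,0.07],[0,0,0,0,0,0,0.07]]' 25; python3 - <<'E'
from h import *
s=bot.sense();Rt=R.from_rotvec(s["eef_rot"]).as_matrix();print(Rt.round(3).tolist());e=np.array(s["eef_pos"])
p=optics.snapshot("wrist");save(p,"j.png");w=cloud(p)
m=(abs(w[...,2]-17)<2.5)&(np.hypot(w[...,0]-511,w[...,1]+256)<45);f=p["frame"].astype(int).mean(-1);t=w[m&(f>120)]
r=cv2.minAreaRect(t[:,:2].astype(np.float32));print(r,(np.array([*r[0],17])-e)@Rt)
E
```

```text
t: 15.3
eef_pos: [508.7, -264.7, 20.7]
eef_rot: [1.546, 0.948, -1.544]
force: [-0.2, 1.0, -0.4]
finger_gap: 70.2
[[0.002, 0.892, -0.452], [-0.001, -0.452, -0.892], [-1.0, 0.003, -0.0]]
((503.259521484375, -250.5960693359375), (74.37098693847656, 48.85683822631836), 62.79560470581055) [  3.66806722 -11.18014723 -10.10822072]
```

View pics/j.png

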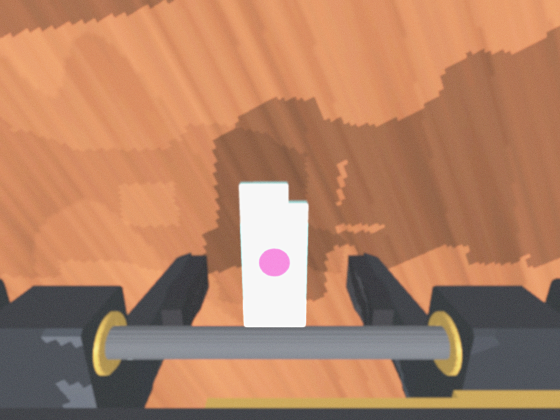

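```bash
python3 -m handwheel '[[0.0048,0,0.004,0,0,0,0.07],[0,0,0,0,0,0,0.07],[0,0,0,0,0,0,0.07],[0,0,0,0,0,0,0.07],[0,0,0,0,0,0,0.01],[0,0,0,0,0,0,0.01],[0,0,0,0,0,0,0.01],[0,0,0,0,0,0,0.01],[0,0,0,0,0,0,0.01],[0,0,0,0,0,0,0.01],[0,0,0,0,0,0,0.01],[0,0,0,0,0,0,0.01]]' 25;  python3 -m handwheel '[[0,0,0,0,0,0,0.01],[-0.02,0,0,0,0,0,0.01],[-0.04,0,0,0,0,0,0.01],[-0.045,0,0,0,0,0,0.01],[-0.045,0,0,0,0,0,0.01],[0,0,0,0,0,0,0.01],[0,0,0,0,0,0,0.01],[0,0,0,0,0,0,0.01]]'; python3 - <<'E'
from h import *
s=bot.sense();Rt=R.from_rotvec(s["eef_rot"]).as_matrix();print(Rt.round(3).tolist());e=np.array(s["eef_pos"]);print(e)
p=optics.snapshot("wrist");save(p,"k.png");w=cloud(p);f=p["frame"].astype(int)
L=(w-e)@Rt  # tool frame
m=(np.abs(L[...,0])<12)&(abs(L[...,1])<18)&(L[...,2]<40)&(L[...,2]>-60)&(f.min(-1)>110)
t=L[m];print(len(t),t.mean(0),t.min(0),t.max(0));r=cv2.minAreaRect(t[:,1:].astype(np.float32));print(r)
A=np.c_[t[:,1:],np.ones(len(t))];print("plane",np.linalg.lstsq(A,t[:,0],rcond=None)[0])
for q in("slide","slide_label"):
  for d in models.place_of(q,p)[:1]: print(q,d["confidence"],(np.array(d["point"])-e)@Rt)
E
```

```text
t: 16.55
eef_pos: [505.8, -267.7, 14.4]
eef_rot: [1.545, 0.95, -1.545]
force: [0.3, -0.1, 0.5]
finger_gap: 29.2
t: 17.35
eef_pos: [504.8, -267.4, 163.2]
eef_rot: [1.545, 0.952, -1.547]
force: [0.4, -0.3, 0.5]
finger_gap: 29.7
[[-0.002, 0.892, -0.452], [0.001, -0.452, -0.892], [-1.0, -0.002, 0.0]]
[ 504.77957574 -267.43208163  163.17964364]
8866 [ -2.29388219  -1.20126669 -16.7025722 ] [-10.51276862 -17.5395398  -51.22820904] [10.91366483 15.90820193 22.38973331]
((-0.7169885635375977, -14.4180908203125), (33.43339157104492, 73.6010513305664), 1.166629433631897)
plane [ 0.00244681 -0.00467372 -2.36900612]
slide 0.61 [  2.27848086  -1.14007699 -15.59602555]
slide_label 0.88 [ -2.84151493   5.03471448 -40.13247993]
```

View pics/k.png

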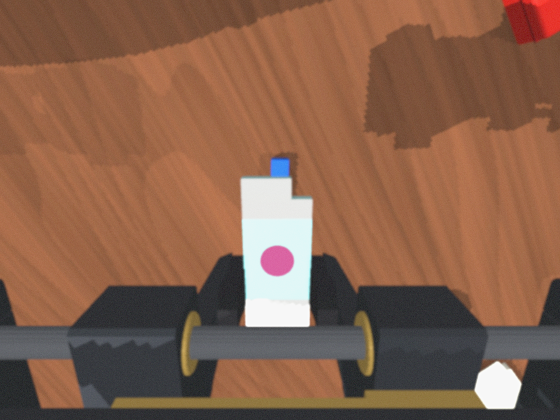

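Slide is held level in the picture, dot at (277,261), notch at (302,190). Fingers are well back: the label centre sits 40 mm ahead of the grasp. Moving to stand off in front of the lip.

```bash
python3 -m handwheel '[[0.0045,-0.0265,-0.0355,0,0,0,0.01],[0.0045,-0.0265,-0.0355,0,0,0,0.01],[0.0045,-0.0265,-0.0355,0,0,0,0.01],[0.0045,-0.0265,-0.0355,0,0,0,0.01],[0.0045,-0.0265,-0.0355,0,0,0,0.01],[0.0045,-0.0265,-0.0355,0,0,0,0.01],[0.0045,-0.0265,-0.0355,0,0,0,0.01],[0.0045,-0.0265,-0.0355,0,0,0,0.01],[0.0045,-0.0265,-0.0355,0,0,0,0.01],[0.0045,-0.0265,-0.0355,0,0,0,0.01]]' >/dev/null;  python3 -m handwheel '[[0,0,0,-0.1217,0,0,0.01],[0,0,0,-0.1217,0,0,0.01],[0,0,0,-0.1217,0,0,0.01],[0,0,0,0,0,0,0.01],[0,0,0,0,0,0,0.01],[0,0,0,0,0,0,0.01],[0,0,0,0,0,0,0.01],[0,0,0,0,0,0,0.01]]'; python3 - <<'E'
from h import *
s=bot.sense();Rt=R.from_rotvec(s["eef_rot"]).as_matrix();print(Rt.round(3).tolist());e=np.array(s["eef_pos"]);print(e,s["q"])
p=optics.snapshot("wrist");save(p,"l.png");w=cloud(p);f=p["frame"].astype(int)
P=optics.snapshot("top")
for n,pp in(("wrist",p),("top",P)):
 for q in("aim","slide_label","slide"):
  for d in models.place_of(q,pp)[:2]: print(n,q,round(d["confidence"],2),np.round(d["point"],1),((np.array(d["point"])-e)@Rt).round(1))
for nm,pp in(("wrist",p),("top",P)):
  W=cloud(pp);o=pp["frame"].astype(int);m=(o[...,0]>150)&(o[...,0]-o[...,2]>110)&(o[...,1]>70)&(W[...,2]>125)&(W[...,2]<155)
  if m.sum()>10:
    r=cv2.minAreaRect(W[m][:,:2].astype(np.float32));print(nm,"lip",m.sum(),W[m].mean(0),r)
    t=W[m]@np.array([[.1045,.9945,0],[.9945,-.1045,0]]).T;print("along min,max; across",np.percentile(t,[1,99],0))
E
```

```text
t: 19.3
eef_pos: [429.6, 168.7, 119.4]
eef_rot: [1.286, 1.158, -1.286]
force: [-0.8, 0.8, -0.5]
finger_gap: 29.4
[[0.0, 0.995, -0.104], [-0.0, -0.104, -0.995], [-1.0, 0.0, 0.0]]
[429.63890624 168.66898751 119.41343231] [-0.06163962  0.47994378 -0.49787535  2.09604923  0.37284016  0.65054332
 -0.91689676]
wrist slide_label 0.92 [437.7 209.5 119.4] [  0.    3.8 -41.4]
wrist slide 0.64 [433.8 183.2 117.2] [  2.2   2.6 -14.9]
top slide 0.42 [428.5 184.9 115.7] [  3.7  -2.8 -16. ]
top lip 43 [442.59803654 321.12630909 143.39666914] ((440.4212951660156, 320.2447509765625), (14.877157211303711, 18.129718780517578), 81.2303466796875)
along min,max; across [[357.23954526 396.36209902]
 [371.58953445 413.67151729]]
```

View pics/l.png

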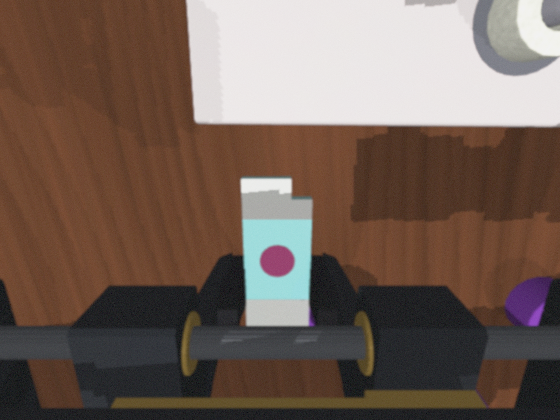

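```bash
python3 - <<'E'
from h import *
s=bot.sense();Rt=R.from_rotvec(s["eef_rot"]).as_matrix();e=np.array(s["eef_pos"]);print(e)
p=optics.snapshot("wrist");Rm,T,K=cam(p);C=-Rm.T@T;print("cam",C)
def ray(u,v,z): d=np.array([(u-K[0,2])/K[0,0],(v-K[1,2])/K[1,1],1])@Rm;return C+d*(z-C[2])/d[2]
g=p["frame"].astype(int).mean(-1)
def edge(prof): return np.argmax(np.abs(np.diff(prof)))+.5
rows=[ (u,100+edge(g[100:140,u])) for u in range(210,340,10)]
cols=[ (175+edge(g[v,175:215]),v) for v in range(50,115,6)]
F=np.array([ray(u,v,12) for u,v in rows])[:,:2];S=np.array([ray(u,v,12) for u,v in cols])[:,:2]
kf=np.polyfit(F[:,0],F[:,1],1);ks=np.polyfit(S[:,1],S[:,0],1)
print("yaw deg",np.degrees(np.arctan(kf[0])),-np.degrees(np.arctan(ks[0])))
y=(kf[0]*ks[1]+kf[1])/(1-kf[0]*ks[0]);c=np.array([ks[0]*y+ks[1],y]);th=np.arctan(kf[0])
rot=np.array([[np.cos(th),-np.sin(th)],[np.sin(th),np.cos(th)]])
aim=c+rot@[50,60];sp=c+rot@[225,70];print("corner",c,"aim",aim,"spindle",sp)
# slide label end & sides at top height
ztop=e[2]+2.4
ends=np.array([ray(u,165+edge(g[165:195,u]),ztop) for u in range(246,288,4)]);L=(ends-e)@Rt;print("end tool",L.mean(0))
lr=[]
for v in range(225,252,4): lr+=[ray(225+edge(g[v,225:262]),v,ztop),ray(292+edge(g[v,292:330]),v,ztop)]
L2=(np.array(lr)-e)@Rt;print("sides",L2[::2].mean(0),L2[1::2].mean(0))
lab=np.array([-2.4,(L2[::2].mean(0)[1]+L2[1::2].mean(0)[1])/2,L[:,2].mean()+11])
print("label tool",lab,"need tool",(np.array([*aim,120])-e)@Rt-lab)
E
```

```text
[429.63278163 168.71085746 119.40899417]
cam [437.31348342 249.2080617  253.96113766]
yaw deg -6.581848732255617 -6.623803135213754
corner [376.44505133 241.9638506 ] aim [432.99285441 295.83727603] spindle [607.98567622 285.71243946]
end tool [ -2.39973205  -5.20410457 -51.46538577]
sides [ -2.39971277 -15.92295911 -24.82819288] [ -2.4000707   14.46321862 -24.81619149]
label tool [ -2.4         -0.72987024 -40.46538577] need tool [  1.80961862  -9.0616883  -86.32792046]
```

```bash
python3 -m handwheel '[[0.0018,-0.009,0,0,0,0,0.01],[0,0,-0.025,0,0,0,0.01],[0,0,-0.025,0,0,0,0.01],[0,0,-0.02,0,0,0,0.01],[0,0,-0.011,0,0,0,0.01],[0,0,-0.0053,0,0,0,0.01],[0,0,0,0,0,0,0.01],[0,0,0,0,0,0,0.01],[0,0,0,0,0,0,0.01],[0,0,0,0,0,0,0.01],[0,0,0,0,0,0,0.01]]'; python3 - <<'E'
from h import *
s=bot.sense();Rt=R.from_rotvec(s["eef_rot"]).as_matrix();e=np.array(s["eef_pos"]);print(e,Rt.round(3).tolist())
print("label est",e+Rt@[-2.4,-.7,-40.5])
p=optics.snapshot("wrist");sc=optics.snapshot("scene");save(sc,"m.png",(270,100,510,280),3.3)
W=cloud(p);f=p["frame"].astype(int)
for n,pp in(("wrist",p),("scene",sc)):
 for q in("aim","slide_label","roll","oil","jar","slidebox"):
  for d in models.place_of(q,pp)[:1]: print(n,q,round(d["confidence"],2),np.round(d["point"],1))
m=(f[...,0]>130)&(f[...,0]-f[...,2]>100)&(f[...,1]>60)&(W[...,2]>135)&(W[...,2]<150);print(m.sum())
if m.sum()>20: print("lip",W[m].mean(0),cv2.minAreaRect(W[m][:,:2].astype(np.float32)))
np.save("w.npy",W);save(p,"n.png")
E
```

```text
t: 20.85
eef_pos: [429.7, 255.0, 117.6]
eef_rot: [1.285, 1.158, -1.286]
force: [0.0, -0.1, -0.7]
finger_gap: 29.4
[429.65998193 255.00834437 117.62714707] [[0.0, 0.995, -0.104], [-0.0, -0.104, -0.995], [-1.0, 0.0, 0.0]]
label est [433.16953507 295.36256873 120.01871827]
wrist aim 0.56 [429.9 299.9 119.8]
wrist roll 0.78 [460.6  81.4  -5.2]
scene aim 0.58 [434.7 297.4 120.7]
scene slide_label 0.65 [758.1  50.5   0.8]
scene roll 0.8 [ 5.815e+02 -4.570e+01  1.000e-01]
scene oil 0.55 [758.9  52.1   1.1]
scene jar 0.69 [ 562.4 -466.9    0.8]
scene slidebox 0.86 [ 764.8 -192.9   -2.3]
7358
lip [434.05543781 311.50858253 143.63480093] ((433.89276123046875, 310.6447448730469), (30.46782684326172, 29.799015045166016), 83.24533081054688)
```

View pics/m.png

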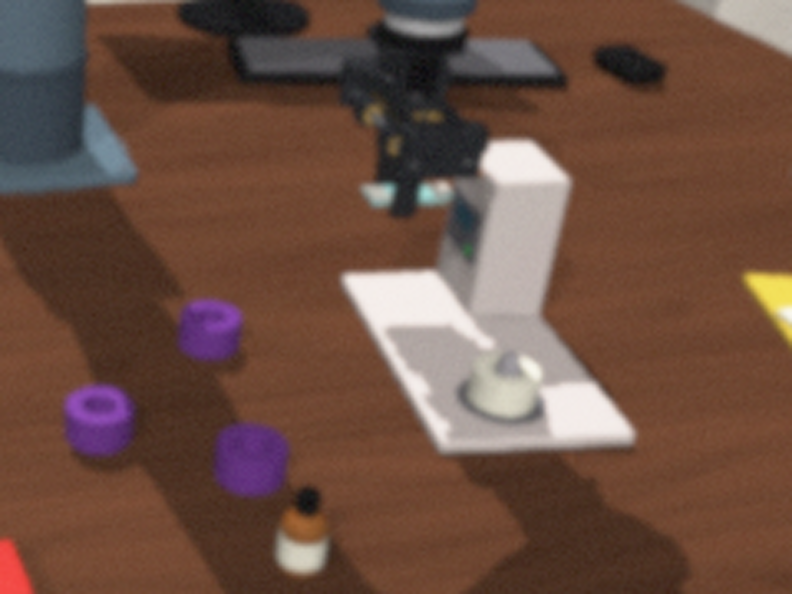

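Lip front edge centre re-measured at (432.1, 295.8). The label is at (433.2, 295.4, 120.0), the roll is on the spindle and the bystanders haven't moved. Handing in.

```bash
python3 -m handwheel '[[0,0,0,0,0,0,0.01],[0,0,0,0,0,0,0.01],[0,0,0,0,0,0,0.01]]'; python3 -c "
from plant import bot
print(bot.hand_in())"
```

```text
t: 21.85
eef_pos: [429.6, 255.5, 117.6]
eef_rot: [1.285, 1.159, -1.285]
force: [-0.8, -0.9, 0.2]
finger_gap: 29.6
the job is handed in; nothing more can be done
None
```

The labeller is loaded and the slide is held under the lip. I handed the job in at about 22 s of the 54 s limit; no verdict is reported.

**What I did:** I gripped the white roll, not the purple look-alikes, and put it fully down on the spindle. After letting go, I picked up the slide behind its middle. It is now held label side up, with the notched end towards the labeller under the orange lip.

**Last checks:**
- **Roll:** its top is level at 41.5 mm (42 mm expected), and its centre is within about 1 mm of the spindle axis.
- **Slide:** the label centre, worked out from the tool pose and the measured grip, is at (433.2, 295.4, 120.0). My measurements of the aim point gave (433.0, 295.8) from the base plate edges and (432.1, 295.8) from the lip. Heading is within about 1° of the labeller and the slide was level when lifted. The grasp is about 40 mm from the label centre.
- **Contact:** no sign of the slide touching the labeller; the tool force stayed near zero.
- **Bystanders:** bottle, jar and slide box were all found within about 4 mm of where they started.

**Checks that failed or disagreed:**
- The last network reports for the roll and the slide label were wrong. They picked purple rings and the bottle, so I ignored them.
- The network's aim point differed from mine by 2–5 mm.
- I could not view a final close-up because the picture limit was reached. The closing check therefore rests on depth measurements and the scene view.

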